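# Make the setting bench ready: stopper the jars, rack the mandrels, lamp on

### The job

Get the microscope bench ready for stone setting: close each of the two solvent jars with the cork stopper that fits it, pushed in until its head sits flat on the rim, and lay every wooden-gripped mandrel lying on the bench level in the saddle rack, one to each pair of facing notches with its grip hanging midway between the rails. Only when both jars are closed and all mandrels are racked, throw the lamp switch all the way over to on. Leave everything else on the bench where it is.

Things in the scene. Friction and masses are not known exactly. Their poses are not given: they have to be found in the camera images.
- rack: Fixed aluminium saddle rack, base 92 x 288 x 6 mm; two saw-toothed rails along its y, centred at x = -38 and +38 mm, 12 mm thick. V notches (90 deg) in facing pairs at y = -96, -48, 0, 48, 96 mm; V bottoms 28 mm, tooth points 52 mm above the bench. A seated mandrel lies along the rack's x, its axis 35 mm above the bench. Origin: centre of underside.
- mandrel1: Double-ended mandrel: round steel shaft, diameter 10 mm, 130 mm long along its x, with a square dark-wood grip 18 x 18 mm, 34 mm long, about its middle (it stops rolling; it hangs in the 64 mm gap between the rails). Origin: middle of the shaft's axis, 9 mm above the bench as it lies. All alike, either way round, 70 to 120 g; some are absent.
- mandrel2: Double-ended mandrel: round steel shaft, diameter 10 mm, 130 mm long along its x, with a square dark-wood grip 18 x 18 mm, 34 mm long, about its middle (it stops rolling; it hangs in the 64 mm gap between the rails). Origin: middle of the shaft's axis, 9 mm above the bench as it lies. All alike, either way round, 70 to 120 g; some are absent.
- mandrel3: Double-ended mandrel: round steel shaft, diameter 10 mm, 130 mm long along its x, with a square dark-wood grip 18 x 18 mm, 34 mm long, about its middle (it stops rolling; it hangs in the 64 mm gap between the rails). Origin: middle of the shaft's axis, 9 mm above the bench as it lies. All alike, either way round, 70 to 120 g; some are absent.
- mandrel4: Double-ended mandrel: round steel shaft, diameter 10 mm, 130 mm long along its x, with a square dark-wood grip 18 x 18 mm, 34 mm long, about its middle (it stops rolling; it hangs in the 64 mm gap between the rails). Origin: middle of the shaft's axis, 9 mm above the bench as it lies. All alike, either way round, 70 to 120 g; some are absent.
- mandrel5: Double-ended mandrel: round steel shaft, diameter 10 mm, 130 mm long along its x, with a square dark-wood grip 18 x 18 mm, 34 mm long, about its middle (it stops rolling; it hangs in the 64 mm gap between the rails). Origin: middle of the shaft's axis, 9 mm above the bench as it lies. All alike, either way round, 70 to 120 g; some are absent.
- jar_wide: Amber glass jar with the wide neck, fixed upright in a square wood foot (74 mm square, 12 mm high) screwed to the bench: 80 mm high, body diameter 62 mm up to 44 mm, straight neck of outer diameter 45 mm over the top 22 mm, neck bore 40 mm. Origin: centre of the underside, z up.
- jar_wide_rim (a point): Centre of the mouth of the wide-necked jar, at rim height (80 mm above the bench).
- jar_narrow: Amber glass jar with the narrow neck, fixed upright in a square wood foot (64 mm square, 12 mm high) screwed to the bench: 70 mm high, body diameter 52 mm up to 34 mm, straight neck of outer diameter 33 mm over the top 22 mm, neck bore 28 mm. Origin: centre of the underside, z up.
- jar_narrow_rim (a point): Centre of the mouth of the narrow-necked jar, at rim height (70 mm above the bench).
- stopper_wide: Cork stopper for the wide-necked jar, standing small end down on the bench, 38 mm high: tapered plug 18 mm long (diameter 29 mm at the bottom, 35 mm at its top) under a cylindrical head of diameter 48 mm, 20 mm high. Seated, the head's underside lies on the jar's rim. Origin: centre of the plug's small underside, z up.
- stopper_narrow: Cork stopper for the narrow-necked jar, standing small end down on the bench, 38 mm high: tapered plug 18 mm long (diameter 19 mm at the bottom, 23 mm at its top) under a cylindrical head of diameter 36 mm, 20 mm high. Seated, the head's underside lies on the jar's rim. Origin: centre of the plug's small underside, z up.
- lamp_switch (a joint): Lamp toggle lever, radians: 0 = leaning to the -x side of its box (off), 1.0 = leaning fully to the +x side (on). Light friction (about 1 N at the tip); it stays where it is left. May start anywhere from 0 to 0.25.
- lamp_switch_tip (a point): Centre of the 26 mm ball on the end of the lamp lever, 80 mm from the lever's pivot; about 92 mm above the bench at either end of travel, 102 mm midway.
- lamp_switch_base: Fixed grey box (70 x 50 x 25 mm) that carries the lamp lever: pivot above its centre at 22 mm height, axis along its y; switching on moves the ball towards its +x. Origin: centre of the underside.
- oilstone: Bystander: grey oilstone slab 100 x 35 x 16 mm. Leave it where it is.
- loupe_stand: Bystander: black disc, diameter 52 mm, 12 mm high. Leave it where it is.
- oil_jar: Bystander: small closed jar, diameter 40 mm, 55 mm high. Leave it where it is.
- pitch_block: Bystander: wooden block 60 x 60 x 30 mm. Leave it where it is.
- gem_box: Bystander: clear plastic box 70 x 50 x 20 mm. Leave it where it is.
- brass_weight: Bystander: brass weight, diameter 36 mm, 44 mm high. Leave it where it is.
- bench_brush: Bystander: small bench brush lying on the bench. Leave it where it is.
Mind the look-alikes: they are no part of the job. What is shaped like the stopper_narrow but blue is not meant. What is shaped like the mandrel3 but orange is not meant.

How it is judged:
By the outcome, as a careful person would: the job done as asked, in the order asked, and still so for the second after the job is handed in, with the robot touching nothing.
Of mandrel1, mandrel2, mandrel3, mandrel4, mandrel5 only 3 to 5 are there at a start; the rules pass over those that are not, and their reading is None.
At some moment in a run one of mandrel1, mandrel2, mandrel3, mandrel4, mandrel5 may be knocked a few centimetres aside while the robot is not near it.
It also fails if it takes over 210 s, if anything falls off the work surface, if the arm or the gripper's body presses on something with over 40 N, if the wrist force passes 120 N, or if a joint passes its speed limit or range.

### The arm

A 6-joint arm with a two-finger parallel gripper is mounted at the origin on the work surface. World frame = base frame: x ahead of the robot, y to its left, z up, the work surface at z = 0. Lengths are in m, angles in rad, forces in N, time in s.
With the tool pointing down it reaches from about 0.35 to 0.95 m from the base axis. Payload 17.4 kg.
Tool frame: the origin (TCP) lies midway between the tips of the shut fingers; the grasp point (between the pads) lies env.tcp_to_grasp behind it (env.tcp_to_grasp is the distance from the TCP to the grasp point, in m); z points along the fingers, y is the line along which they close (so a half turn about z gives the same grasp; the last joint's range is limited). The gripper opens to 93 mm and grips with 3 to 60 N. Pads are 15 mm wide; open, the fingers measure 128 mm over their backs; the gripper's body (75 mm by 188 mm) begins 65 mm behind the grasp point.
Start: joints at [-1.338, 0.116, 1.442, -0, 1.584, -0.038], TCP at [0.181, -0.65, 0.219] pointing down, gripper open.
Joint ranges: [-2.83, 2.83], [-0.83, 2.19], [0.07, 2.5], [-1.14, 4.28], [0.01, 3], [-2.97, 2.97]. Speed limits (rad/s): [1.89, 1.89, 2.22, 3.14, 3.14, 3.14].

### API

Orientations are given as a unit quaternion [x, y, z, w].
In Python, from cell import env gives the robot as it stands.
- The arm moves only by the tool servo_tool, never from a script. Its argument "increments" is a list of rows, each an object with "dp": the shift along the tool's x, y, z in units of 25 mm (1.0 is 25 mm), a list of three; "delta_rot": the turn, a rotation vector about the tool's x, y, z in units of 6 degrees (1.0 is 6 degrees), a list of three. In form: [{"dp": [x, y, z], "delta_rot": [rx, ry, rz]}, ...]. A call has 1 to 12 rows; each row is the pose to reach, as a shift and turn from the pose commanded when the call began, along the tool's axes at that moment; what a row does not reach only later rows make up. A row lasts 1/8 s, in which the tool goes at most 62.5 mm and 10.7 degrees, less where a joint would pass 70% of its speed; a pose out of reach is approached as far as the arm can. A call with a gripper value outside its range is refused whole. "hand" is the opening, from -1 (shut) to 1 (fully open), set as the call begins (left out, the last holds). The fingers move at their own pace and stop on an object; "grip_force" is the grip in N (left out, the last holds). Time passes only in rows, so rows that repeat a pose let the fingers close. It gives the time, the measured TCP pose, the force, the opening and the grip force at its end, in the units of the state.
- env.state(): the state, without advancing time (a new reading comes with each control period).
- env.snapshot(name): name is "scene" or "top"; returns a dict with "image" (400x640x3 uint8, red, green, blue), "range_z" (400x640 float32, m along the optical axis (not along the pixel's ray), 0 where there is no reading), "intrinsics" (3x3 intrinsics, pixels), "k1" (the pictures are not rectified: a ray, as slopes to the right and down, at radius r is drawn at 1 + k1 r^2 times it, then the intrinsics apply), "R" (3x3) and "t" (3): a world point X has camera coordinates R X + t. Camera axes: x right, y down, z forward; pixel columns grow to the right and rows downward; lengths in m; the calibration is good to about 2 mm. A picture is of the moment at which its call begins.
- env.finish_job(): hands the job in; it is judged then, once.
The state is a dict: "clock": time; "joint_positions": joint angles; "dq": joint speeds; "joint_efforts": joint torques, N m; "tcp_pos": TCP position; "tcp_rot": TCP orientation; "contact_force": force on the tool from outside, world axes, zero at the start; "moment": the same for the moment, N m; "opening": finger opening in m; "gripper_force": force on a finger pad.
Only numpy, scipy, OpenCV 4.12 (cv2) and the standard library are available. Lean on these libraries where they do the work, as an engineer would, in place of code of your own. Each camera call takes 0.05 s, during which the arm holds its last target. There are 200 camera calls.

## Working session

There is one attempt and no reset: what is moved stays moved. The work goes in short steps, Python scripts to look and compute and a tool call to move; the robot and the scene stay as the last step left them, time stands still between calls to the robot, and variables do not carry over. Pictures are saved under pics/ and viewed, at most 14 in all, crops included, and the job is handed in when it is done.

Besides the shell and the picture viewer there is one more tool, called after "Request:" as name(argument=value, ...), one argument or row to a line, values as JSON. servo_tool: Moves the arm, as the interface text tells. Its arguments: {"type":"object","properties":{"increments":{"type":"array"},"hand":{"type":"number"},"grip_force":{"type":"number"}},"required":["increments"]}

```bash
mkdir -p pics; ls; python3 - <<'E'
from cell import env
import cv2,numpy as np
print(env.state(), env.tcp_to_grasp)
for n in("top","scene"):
    s=env.snapshot(n); cv2.imwrite(f"pics/{n}0.png",s["image"][:,:,::-1]); np.savez(f"{n}0.npz",**s)
    print(n,s["intrinsics"],s["k1"],s["R"],s["t"])
E
```

```text
pics
{'clock': 0.0, 'joint_positions': array([-1.33779993e+00,  1.16452537e-01,  1.44228093e+00,  2.18309306e-05,
        1.58401013e+00, -3.77856179e-02]), 'dq': array([ 0.00089569, -0.00093163, -0.00075649, -0.00106964, -0.00121113,
       -0.00052119]), 'joint_efforts': array([-1.66254845e-04, -7.21262240e+01, -6.22608948e+01,  7.79969059e-02,
        2.36835005e-02, -8.07384572e-05]), 'tcp_pos': array([ 0.18050945, -0.65019142,  0.21791801]), 'tcp_rot': array([ 9.90848447e-01,  1.34977863e-01, -4.52172659e-05, -5.73795429e-04]), 'contact_force': array([ 0.47312442, -0.29017632, -0.39758574]), 'moment': array([-0.02322718,  0.00086498, -0.03050922]), 'gripper_force': 0.0, 'opening': 0.09302137836810764} 0.0188
top [[378.54077655   0.         318.1785059 ]
 [  0.         378.54077655 208.98334077]
 [  0.           0.           1.        ]] -0.027191826416183097 [[ 0.00521905 -0.99998141  0.00315281]
 [-0.98429621 -0.00569345 -0.17643284]
 [ 0.17644751 -0.00218249 -0.98430763]] [0.003478   0.55033953 1.02193168]
scene [[491.70647118   0.         322.31860052]
 [  0.         491.70647118 197.52208112]
 [  0.           0.           1.        ]] -0.036439498204601024 [[-0.42875943  0.90341577 -0.00230191]
 [ 0.70798974  0.33442569 -0.62202089]
 [-0.56117367 -0.26832705 -0.78299726]] [ 0.22465561 -0.31617086  1.56566332]
```

View pics/top0.png

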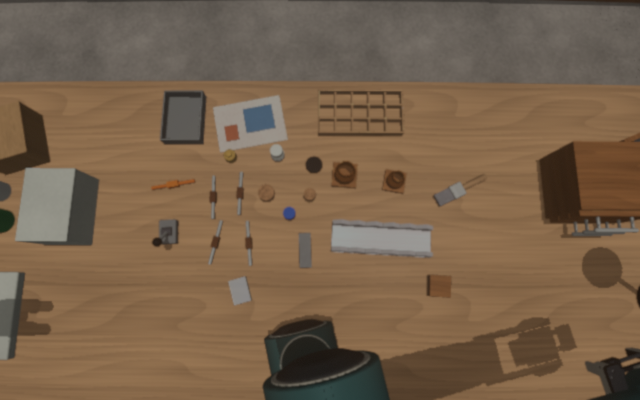

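View pics/scene0.png

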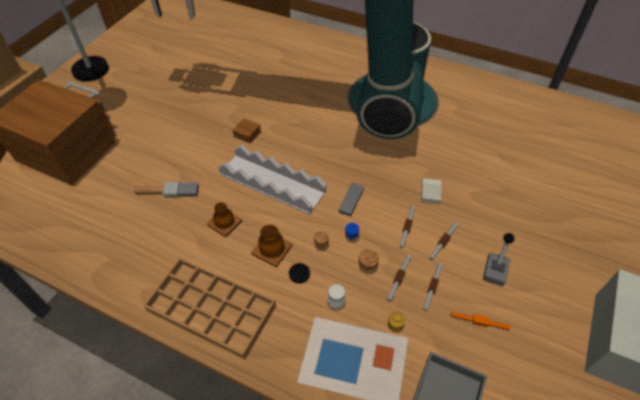

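Candidates (top view):
- Stoppers: wide cork (266,192), narrow cork (309,195); the blue look-alike (289,213) is rejected.
- Mandrels: dark grips (213,197), (240,192), (216,242), (249,243); the orange one (173,184) is rejected.
- Jars: wide (345,174), narrow (395,180). Rack (381,239), lamp lever (157,242).

Next is a close crop and the measurements.

```bash
cat > h.py <<'E'
import numpy as np, cv2
def rays(s,uv):
    d=cv2.undistortPoints(np.float64(uv).reshape(-1,1,2),s["intrinsics"],np.array([float(s["k1"]),0,0,0,0])).reshape(-1,2)
    return np.c_[d,np.ones(len(d))]
def cast(s,uv,z):
    d=rays(s,uv)@s["R"]; c=-s["R"].T@s["t"]
    return c+d*((z-c[2])/d[:,2])[:,None]
def proj(s,X):
    p=np.atleast_2d(X)@s["R"].T+s["t"]; p=p[:,:2]/p[:,2:]
    p=p*(1+s["k1"]*(p**2).sum(1))[:,None]
    return p@s["intrinsics"][:2,:2].T+s["intrinsics"][:2,2]
def cloud(s):
    v,u=np.mgrid[:400,:640]; uv=np.c_[u.ravel(),v.ravel()]
    X=(rays(s,uv)*s["range_z"].reshape(-1,1)-s["t"])@s["R"]
    X[s["range_z"].ravel()==0]=np.nan
    return X.reshape(400,640,3)
E
python3 - <<'E'
from h import *
s=dict(np.load("top0.npz")); c=dict(np.load("scene0.npz"))
cv2.imwrite("pics/c1.png",cv2.resize(s["image"][150:300,140:450,::-1],None,fx=2.58,fy=2.58,interpolation=cv2.INTER_CUBIC))
cv2.imwrite("pics/c2.png",cv2.resize(c["image"][140:340,200:520,::-1],None,fx=2.5,fy=2.5,interpolation=cv2.INTER_CUBIC))
for n,q in(("top",s),("scene",c)):
    X=cloud(q); hm=X[:,:,2]
    print(n,"bench z",np.nanmedian(hm[100:300,140:500]))
    m=((hm>0.006)&(hm<0.13)).astype(np.uint8)
    k,l,st,ce=cv2.connectedComponentsWithStats(m)
    for i in range(1,k):
        if 15<st[i,4]<5000:
            P=X[l==i]; xy=P[:,:2]; 
            if xy[:,0].min()<0.2 or xy[:,0].max()>0.95 or abs(xy[:,1]).max()>.75: continue
            r=cv2.minAreaRect(np.float32(xy*1000)); print(ce[i].round(),st[i,4],"med",np.median(xy,0).round(3),"rect",np.round(r[0]),np.round(r[1]),round(r[2]),"h",np.percentile(P[:,2],[50,95]).round(3))
E
```

```text
top bench z -0.00037294369276366266
[182. 116.] 954 med [0.842 0.425] rect [838. 420.] [164. 121.] 0 h [0.029 0.04 ]
[361. 112.] 1943 med [ 0.856 -0.126] rect [ 857. -120.] [143. 258.] 0 h [0.022 0.03 ]
[277. 153.] 196 med [0.716 0.127] rect [720. 129.] [39. 37.] 87 h [0.052 0.056]
[230. 156.] 136 med [0.711 0.268] rect [715. 270.] [34. 33.] 5 h [0.03  0.043]
[314. 164.] 207 med [0.694 0.02 ] rect [693.  20.] [47. 48.] 1 h [0.01  0.014]
[345. 174.] 590 med [ 0.653 -0.07 ] rect [662. -71.] [74. 72.] 85 h [0.015 0.077]
[395. 181.] 456 med [ 0.634 -0.215] rect [ 643. -220.] [64. 66.] 79 h [0.016 0.068]
[240. 193.] 175 med [0.605 0.238] rect [605. 238.] [ 17. 127.] 87 h [0.013 0.019]
[457. 190.] 584 med [ 0.612 -0.397] rect [ 622. -417.] [ 41. 172.] 26 h [0.017 0.021]
[213. 197.] 178 med [0.59  0.317] rect [593. 317.] [127.  17.] 3 h [0.013 0.019]
[173. 184.] 184 med [0.629 0.439] rect [630. 441.] [ 19. 130.] 11 h [0.013 0.018]
[266. 192.] 225 med [0.601 0.157] rect [602. 157.] [44. 47.] 20 h [0.037 0.04 ]
[310. 194.] 129 med [0.597 0.03 ] rect [599.  32.] [32. 35.] 89 h [0.037 0.04 ]
[2
[... 2193 characters left out ...]
.49  0.439] rect [486. 441.] [85. 51.] 4 h [0.027 0.102]
[368. 259.] 352 med [0.609 0.159] rect [598. 158.] [62. 47.] 5 h [0.038 0.042]
[399. 277.] 272 med [0.611 0.239] rect [607. 239.] [ 18. 132.] 88 h [0.015 0.021]
[299. 273.] 352 med [0.697 0.022] rect [696.  21.] [51. 50.] 13 h [0.013 0.016]
[432. 287.] 247 med [0.604 0.317] rect [596. 318.] [131.  16.] 2 h [0.015 0.021]
[336. 297.] 381 med [0.734 0.133] rect [727. 131.] [38. 39.] 5 h [0.053 0.058]
[396. 322.] 267 med [0.726 0.273] rect [721. 272.] [36. 34.] 68 h [0.032 0.045]
[480. 320.] 366 med [0.635 0.439] rect [633. 439.] [ 20. 129.] 9 h [0.015 0.021]
[451. 379.] 1514 med [0.781 0.415] rect [812. 419.] [106. 121.] 1 h [0.01  0.042]
```

View pics/c1.png

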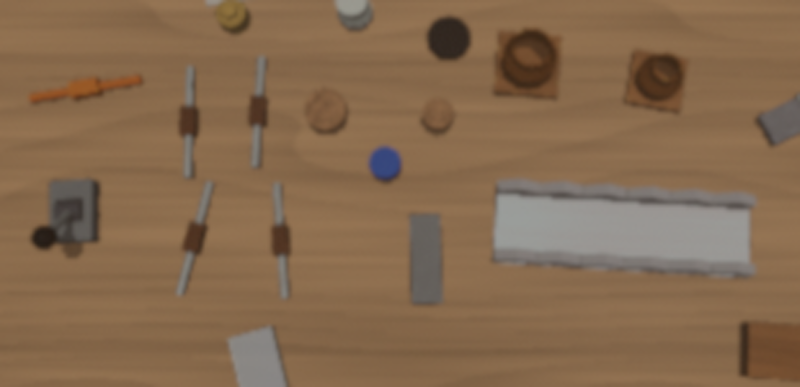

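View pics/c2.png

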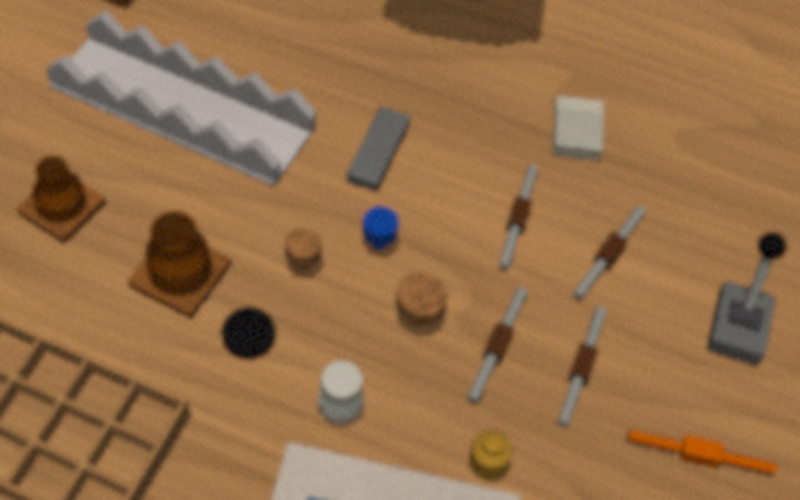

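The crops confirm the choices: cork stoppers at c1 (326,110) wide and (437,115) narrow with the blue one at (385,163), four dark-gripped mandrels, and the orange one at (85,88). The lamp ball is at (43,237), leaning to the off side. Next I'll refine the poses from both views.

```bash
cat >> h.py <<'E'
from cell import env
def look(tag,names=("top","scene")):
    d={n:env.snapshot(n) for n in names}
    for n in d: np.savez(f"{n}{tag}.npz",**d[n])
    return d
def pts(X,c,r,lo,hi):
    P=X.reshape(-1,3); P=P[~np.isnan(P[:,0])]
    return P[(np.hypot(P[:,0]-c[0],P[:,1]-c[1])<r)&(P[:,2]>lo)&(P[:,2]<hi)]
def mandrel(X,c,r=.08,lo=.006,hi=.03):
    q=cv2.minAreaRect(np.float32(pts(X,c,r,lo,hi)[:,:2]*1000)); b=cv2.boxPoints(q)
    e=max((b[1]-b[0],b[2]-b[1]),key=np.linalg.norm)
    return np.round(q[0],1),np.round(q[1]),round((np.degrees(np.arctan2(e[1],e[0]))+90)%180-90,1)
def go(p,yaw=None,s=None):
    "dp and rz (units) to reach TCP p, tool-x heading yaw deg"
    from scipy.spatial.transform import Rotation as R
    s=s or env.state(); r=R.from_quat(s["tcp_rot"]).as_matrix(); h=np.degrees(np.arctan2(r[1,0],r[0,0]))
    d=r.T@(np.array(p)-s["tcp_pos"])/.025
    return d.round(2).tolist(), None if yaw is None else round((h-yaw)/6,2)
E
python3 - <<'E'
from h import *
for n in("top","scene"):
    s=dict(np.load(n+"0.npz")); X=cloud(s); print(n)
    for nm,c,r,lo,hi in(("wide",(.662,-.071),.045,.072,.09),("narrow",(.643,-.22),.04,.062,.08),("sw",(.602,.157),.04,.033,.045),("sn",(.598,.032),.03,.033,.045),("ball",(.46,.44),.12,.085,.12)):
        P=pts(X,c,r,lo,hi); e=cv2.minEnclosingCircle(np.float32(P[:,:2]*1000)); print(nm,len(P),np.round(e[0],1),round(e[1],1),P.mean(0).round(4))
    for c in((.605,.238),(.593,.317),(.46,.303),(.46,.207)): print(*mandrel(X,c))
    P=pts(X,(.468,-.178),.17,.036,.06); 
    q=cv2.minAreaRect(np.float32(P[:,:2]*1000)); print("rack",q)
    P=P[:,:2]; f=P[:,0]>.468+.03*0
    for g in(f,~f): l=cv2.fitLine(np.float32(P[g]*1000),cv2.DIST_HUBER,0,.01,.01).ravel(); print(l, np.ptp(P[g][:,1]),(P[g][:,1].max()+P[g][:,1].min())/2)
    print("box",cv2.minAreaRect(np.float32(pts(X,(.482,.436),.05,.015,.029)[:,:2]*1000)))
E
```

```text
top
wide 59 [662.6 -71.7] 22.0 [ 0.6625 -0.0711  0.0774]
narrow 42 [ 642.7 -220.6] 16.5 [ 0.643  -0.2205  0.0678]
sw 200 [603.4 157.6] 24.1 [0.6026 0.1576 0.0371]
sn 112 [599.5  31.7] 17.8 [0.599  0.0316 0.0372]
ball 73 [451.3 438.7] 12.6 [0.4511 0.4361 0.1   ]
[595.6 249.1] [113. 129.] -58.5
[602.3 297.8] [151. 110.] 31.2
[467.8 304. ] [ 34. 139.] -0.3
[459.6 207.1] [128.  18.] 6.2
rack ((533.106201171875, -179.46731567382812), (273.5310974121094, 208.6204376220703), 86.69960021972656)
[ 4.6408862e-02  9.9892253e-01  5.1196054e+02 -1.7683015e+02] 0.27339335432305295 -0.17830765367622534
[ 5.7571821e-02  9.9834138e-01  4.3473779e+02 -1.7351212e+02] 0.26717721832301033 -0.17212216722830553
box ((488.78558349609375, 442.36138916015625), (70.51277923583984, 52.095951080322266), 3.234232187271118)
scene
wide 125 [664.3 -71. ] 24.3 [ 0.665  -0.0714  0.0786]
narrow 84 [ 646.1 -221. ] 17.9 [ 0.6461 -0.2201  0.0683]
sw 292 [603.4 158.7] 24.8 [0.6048 0.1588 0.0388]
sn 156 [600.3  31.6] 18.5 [0.6007 0.0324 0.0389]
ball 109 [455.7 438.2] 12.6 [0.4578 0.438  0.1   ]
[609.8 246.8] [132. 130.] 53.3
[604.1 296.7] [153. 112.] 31.4
[467.5 294.6] [ 94. 140.] -3.2
[467.5 195.6] [110. 130.] -35.4
rack ((531.8175048828125, -179.33056640625), (277.49072265625, 209.40582275390625), 86.69788360595703)
[ 4.7702398e-02  9.9886161e-01  5.1403741e+02 -1.7588797e+02] 0.2766562804897072 -0.17852691722755118
[ 4.9979080e-02  9.9875027e-01  4.3814465e+02 -1.7112225e+02] 0.2723221226000814 -0.1715112209345594
box ((490.2109680175781, 440.9337463378906), (74.80638122558594, 51.252838134765625), 3.894591808319092)
```

```bash
python3 - <<'E'
import re
t=open('h.py').read()
i=t.index("def mandrel"); j=t.index("def go")
t=t[:i]+'''def mandrel(X,c,lo=.006,hi=.03):
    m=((X[:,:,2]>lo)&(X[:,:,2]<hi)).astype(np.uint8); k,l=cv2.connectedComponents(m)
    d=np.hypot(X[:,:,0]-c[0],X[:,:,1]-c[1]); d[(m==0)|np.isnan(d)]=9
    P=X[l==l.flat[d.argmin()]][:,:2]*1000
    q=cv2.minAreaRect(np.float32(P)); v=cv2.fitLine(np.float32(P),cv2.DIST_HUBER,0,.01,.01).ravel()
    return np.round(q[0],1),np.round(q[1]),round((np.degrees(np.arctan2(v[1],v[0]))+90)%180-90,1)
'''+t[j:]
open('h.py','w').write(t)
from h import *
for n in("top","scene"):
    X=cloud(dict(np.load(n+"0.npz")))
    for c in((.605,.238),(.593,.317),(.46,.303),(.46,.207)): print(*mandrel(X,c))
print(go([.6034,.1582,.15],0))
E
```

```text
[604.6 238.1] [ 17. 127.] -1.2
[592.6 316.7] [127.  17.] 2.6
[460.5 304. ] [ 20. 129.] -12.5
[459.6 207.1] [128.  18.] 6.1
[606.9 239.1] [ 18. 132.] -0.8
[595.7 317.6] [131.  16.] 1.3
[463.  303.5] [ 18. 130.] -11.2
[458.5 207.7] [132.  18.] 6.3
([24.95, -26.63, 2.75], np.float64(2.59))
```

Request:
servo_tool(
  increments=[
    {"dp": [25, -26.6, 1], "delta_rot": [0, 0, 2.6]},
    {"dp": [25, -26.6, 1], "delta_rot": [0, 0, 2.6]},
    {"dp": [25, -26.6, 1], "delta_rot": [0, 0, 2.6]},
    {"dp": [25, -26.6, 1], "delta_rot": [0, 0, 2.6]},
    {"dp": [25, -26.6, 1], "delta_rot": [0, 0, 2.6]},
    {"dp": [25, -26.6, 1], "delta_rot": [0, 0, 2.6]},
    {"dp": [25, -26.6, 1], "delta_rot": [0, 0, 2.6]},
    {"dp": [25, -26.6, 1], "delta_rot": [0, 0, 2.6]},
    {"dp": [25, -26.6, 1], "delta_rot": [0, 0, 2.6]},
    {"dp": [25, -26.6, 1], "delta_rot": [0, 0, 2.6]},
    {"dp": [25, -26.6, 1], "delta_rot": [0, 0, 2.6]},
    {"dp": [25, -26.6, 1], "delta_rot": [0, 0, 2.6]},
  ],
  hand=0.5,
)

```text
clock: 1.6
tcp_pos: [0.5297, 0.0154, 0.198]
tcp_rot: [1.0, -0.001, 0.0, 0.0]
contact_force: [1.1, -1.2, 0.3]
opening: 0.0699
gripper_force: 0.0
```

```bash
python3 -c "
from h import *
print(go([.6034,.1582,.10],0),env.state()['opening'])"
```

```text
([2.94, -5.71, 3.92], np.float64(-0.01)) 0.06986344432138732
```

Request:
servo_tool(
  increments=[
    {"dp": [2.94, -5.7, 2], "delta_rot": [0, 0, 0]},
    {"dp": [2.94, -5.7, 3.9], "delta_rot": [0, 0, 0]},
    {"dp": [2.94, -5.7, 3.9], "delta_rot": [0, 0, 0]},
    {"dp": [2.94, -5.7, 3.9], "delta_rot": [0, 0, 0]},
    {"dp": [2.94, -5.7, 3.9], "delta_rot": [0, 0, 0]},
    {"dp": [2.94, -5.7, 3.9], "delta_rot": [0, 0, 0]},
  ],
)

```text
clock: 2.35
tcp_pos: [0.6032, 0.1549, 0.1021]
tcp_rot: [1.0, -0.001, 0.001, -0.0]
contact_force: [0.2, 0.8, 0.7]
opening: 0.0696
gripper_force: 0.0
```

```bash
python3 -c "
from h import *
s=env.state();print(s['tcp_pos'],go([.6034,.1582,.02],0))"
```

```text
[0.60315942 0.15488732 0.10213131] ([0.0, -0.13, 3.29], np.float64(-0.02))
```

Request:
servo_tool(
  increments=[
    {"dp": [0, -0.05, 1.5], "delta_rot": [0, 0, 0]},
    {"dp": [0, -0.05, 2.7], "delta_rot": [0, 0, 0]},
    {"dp": [0, -0.05, 3.25], "delta_rot": [0, 0, 0]},
    {"dp": [0, -0.05, 3.25], "delta_rot": [0, 0, 0]},
    {"dp": [0, -0.05, 3.25], "delta_rot": [0, 0, 0]},
  ],
)

```text
clock: 2.98
tcp_pos: [0.6036, 0.1569, 0.0211]
tcp_rot: [1.0, -0.001, 0.001, -0.0]
contact_force: [-0.5, -0.4, 0.3]
opening: 0.0701
gripper_force: 0.0
```

Request:
servo_tool(
  increments=[
    {"dp": [0, 0, 0], "delta_rot": [0, 0, 0]},
    {"dp": [0, 0, 0], "delta_rot": [0, 0, 0]},
    {"dp": [0, 0, 0], "delta_rot": [0, 0, 0]},
    {"dp": [0, 0, 0], "delta_rot": [0, 0, 0]},
    {"dp": [0, 0, 0], "delta_rot": [0, 0, 0]},
    {"dp": [0, 0, 0], "delta_rot": [0, 0, 0]},
  ],
  hand=-0.2,
  grip_force=12,
)

```text
clock: 3.72
tcp_pos: [0.603, 0.157, 0.0197]
tcp_rot: [1.0, -0.001, 0.0, -0.0]
contact_force: [-0.8, 0.7, 5.6]
opening: 0.0471
gripper_force: 12.0
```

Request:
servo_tool(
  increments=[
    {"dp": [0, 0, -1], "delta_rot": [0, 0, 0]},
    {"dp": [0, 0, -3], "delta_rot": [0, 0, 0]},
    {"dp": [0, 0, -5], "delta_rot": [0, 0, 0]},
    {"dp": [0, 0, -6], "delta_rot": [0, 0, 0]},
    {"dp": [0, 0, -6], "delta_rot": [0, 0, 0]},
  ],
)

```text
clock: 4.35
tcp_pos: [0.6035, 0.1571, 0.171]
tcp_rot: [1.0, -0.001, 0.001, -0.0]
contact_force: [-0.9, 0.3, -0.8]
opening: 0.047
gripper_force: 12.0
```

```bash
python3 -c "
from h import *
s=env.state();print(s['tcp_pos'],s['opening'],go([.6635,-.0713,.17],0))"
```

```text
[0.60346899 0.15707135 0.17098115] 0.046968550194401194 ([2.41, 9.13, 0.04], np.float64(-0.01))
```

Request:
servo_tool(
  increments=[
    {"dp": [2.4, 9.1, 0], "delta_rot": [0, 0, 0]},
    {"dp": [2.4, 9.1, 0], "delta_rot": [0, 0, 0]},
    {"dp": [2.4, 9.1, 0], "delta_rot": [0, 0, 0]},
    {"dp": [2.4, 9.1, 0], "delta_rot": [0, 0, 0]},
    {"dp": [2.4, 9.1, 0], "delta_rot": [0, 0, 0]},
    {"dp": [2.4, 9.1, 0], "delta_rot": [0, 0, 0]},
    {"dp": [2.4, 9.1, 1], "delta_rot": [0, 0, 0]},
    {"dp": [2.4, 9.1, 1.5], "delta_rot": [0, 0, 0]},
    {"dp": [2.4, 9.1, 1.5], "delta_rot": [0, 0, 0]},
  ],
)

```text
clock: 5.48
tcp_pos: [0.662, -0.0697, 0.1307]
tcp_rot: [1.0, -0.0, -0.001, -0.0]
contact_force: [-0.8, -0.4, -0.5]
opening: 0.0467
gripper_force: 12.0
```

```bash
python3 - <<'E'
from h import *
d=look("1")
im=d["scene"]["image"][160:290,200:420,::-1]; cv2.imwrite("pics/p1.png",cv2.resize(im,None,fx=3,fy=3,interpolation=cv2.INTER_CUBIC))
s=env.state();print(s['tcp_pos'],s['opening'],go([.6635,-.0713,.083],0))
E
```

```text
[ 0.66268629 -0.07015882  0.13245405] 0.046867575395618574 ([0.03, 0.05, 1.98], np.float64(-0.01))
```

View pics/p1.png

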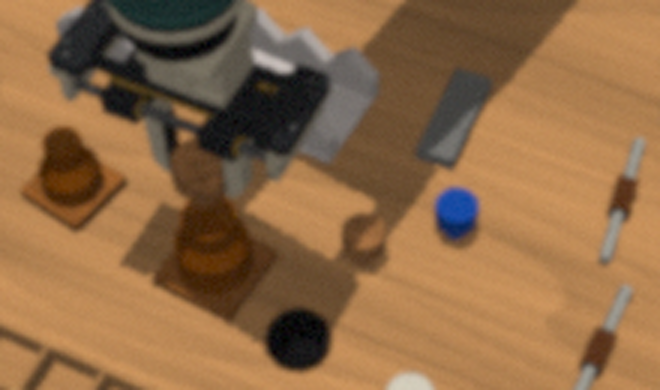

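The picture shows the cork held at (200,165), directly over the wide jar's neck at (205,215). I'll lower it.

Request:
servo_tool(
  increments=[
    {"dp": [0.02, 0.04, 0.6], "delta_rot": [0, 0, 0]},
    {"dp": [0.02, 0.04, 1.1], "delta_rot": [0, 0, 0]},
    {"dp": [0.02, 0.04, 1.5], "delta_rot": [0, 0, 0]},
    {"dp": [0.02, 0.04, 1.8], "delta_rot": [0, 0, 0]},
    {"dp": [0.02, 0.04, 1.98], "delta_rot": [0, 0, 0]},
    {"dp": [0.02, 0.04, 1.98], "delta_rot": [0, 0, 0]},
    {"dp": [0.02, 0.04, 1.98], "delta_rot": [0, 0, 0]},
  ],
)

```text
clock: 6.45
tcp_pos: [0.6632, -0.0716, 0.0827]
tcp_rot: [1.0, -0.001, 0.0, 0.0]
contact_force: [-0.1, -0.6, -1.1]
opening: 0.0469
gripper_force: 12.0
```

Request:
servo_tool(
  increments=[
    {"dp": [0, 0, 0.04], "delta_rot": [0, 0, 0]},
    {"dp": [0, 0, 0.08], "delta_rot": [0, 0, 0]},
    {"dp": [0, 0, 0.08], "delta_rot": [0, 0, 0]},
  ],
)

```text
clock: 6.82
tcp_pos: [0.6632, -0.0716, 0.0816]
tcp_rot: [1.0, -0.001, 0.0, 0.0]
contact_force: [-4.1, 1.0, 8.4]
opening: 0.0468
gripper_force: 12.0
```

Request:
servo_tool(
  increments=[
    {"dp": [0, 0, 0], "delta_rot": [0, 0, 0]},
    {"dp": [0, 0, 0], "delta_rot": [0, 0, 0]},
    {"dp": [0, 0, 0], "delta_rot": [0, 0, 0]},
    {"dp": [0, 0, -1], "delta_rot": [0, 0, 0]},
    {"dp": [0, 0, -2.5], "delta_rot": [0, 0, 0]},
    {"dp": [0, 0, -3], "delta_rot": [0, 0, 0]},
    {"dp": [0, 0, -3], "delta_rot": [0, 0, 0]},
  ],
  hand=0.4,
)

```text
clock: 7.7
tcp_pos: [0.6632, -0.0716, 0.1556]
tcp_rot: [1.0, -0.001, 0.0, 0.0]
contact_force: [-0.5, 1.0, -0.1]
opening: 0.0655
gripper_force: 0.0
```

```bash
python3 - <<'E'
from h import *
d=look("2",["top"])
s=env.state();print(s['tcp_pos'],s['opening'],go([.600,.0317,.165],0))
E
```

```text
[ 0.66280775 -0.07160474  0.15438309] 0.06514294746945136 ([-2.52, -4.13, -0.42], np.float64(-0.01))
```

Request:
servo_tool(
  increments=[
    {"dp": [-2.5, -4.1, 0], "delta_rot": [0, 0, 0]},
    {"dp": [-2.5, -4.1, 0], "delta_rot": [0, 0, 0]},
    {"dp": [-2.5, -4.1, 0], "delta_rot": [0, 0, 0]},
    {"dp": [-2.5, -4.1, 0.5], "delta_rot": [0, 0, 0]},
    {"dp": [-2.5, -4.1, 2], "delta_rot": [0, 0, 0]},
    {"dp": [-2.5, -4.1, 3.5], "delta_rot": [0, 0, 0]},
    {"dp": [-2.5, -4.1, 4.8], "delta_rot": [0, 0, 0]},
    {"dp": [-2.5, -4.1, 5.37], "delta_rot": [0, 0, 0]},
    {"dp": [-2.5, -4.1, 5.37], "delta_rot": [0, 0, 0]},
    {"dp": [-2.5, -4.1, 5.37], "delta_rot": [0, 0, 0]},
  ],
)

```text
clock: 9.0
tcp_pos: [0.6014, 0.0308, 0.0222]
tcp_rot: [1.0, -0.001, 0.001, -0.0]
contact_force: [0.2, 0.2, 0.7]
opening: 0.065
gripper_force: 0.0
```

Request:
servo_tool(
  increments=[
    {"dp": [0, 0, 0], "delta_rot": [0, 0, 0]},
    {"dp": [0, 0, 0], "delta_rot": [0, 0, 0]},
    {"dp": [0, 0, 0], "delta_rot": [0, 0, 0]},
    {"dp": [0, 0, 0], "delta_rot": [0, 0, 0]},
    {"dp": [0, 0, 0], "delta_rot": [0, 0, 0]},
    {"dp": [0, 0, 0], "delta_rot": [0, 0, 0]},
  ],
  hand=-0.5,
)

```text
clock: 9.75
tcp_pos: [0.6008, 0.031, 0.0213]
tcp_rot: [1.0, -0.001, 0.0, -0.0]
contact_force: [-0.2, -0.3, 3.3]
opening: 0.0346
gripper_force: 12.0
```

Request:
servo_tool(
  increments=[
    {"dp": [0, 0, -1], "delta_rot": [0, 0, 0]},
    {"dp": [0, 0, -3], "delta_rot": [0, 0, 0]},
    {"dp": [0, 0, -5], "delta_rot": [0, 0, 0]},
    {"dp": [0, 0, -6], "delta_rot": [0, 0, 0]},
    {"dp": [0, 0, -6], "delta_rot": [0, 0, 0]},
  ],
)

```text
clock: 10.38
tcp_pos: [0.6013, 0.031, 0.1729]
tcp_rot: [1.0, -0.001, 0.002, -0.0]
contact_force: [0.5, 0.5, -1.3]
opening: 0.0346
gripper_force: 12.0
```

```bash
python3 - <<'E'
from h import *
s=env.state();print(s['tcp_pos'],s['opening'],go([.6445,-.2206,.17],0))
E
```

```text
[0.60134914 0.03097408 0.17285234] 0.03460641455984373 ([1.74, 10.06, 0.12], np.float64(-0.01))
```

Request:
servo_tool(
  increments=[
    {"dp": [1.77, 10.05, 0], "delta_rot": [0, 0, 0]},
    {"dp": [1.77, 10.05, 0], "delta_rot": [0, 0, 0]},
    {"dp": [1.77, 10.05, 0], "delta_rot": [0, 0, 0]},
    {"dp": [1.77, 10.05, 0], "delta_rot": [0, 0, 0]},
    {"dp": [1.77, 10.05, 0], "delta_rot": [0, 0, 0]},
    {"dp": [1.77, 10.05, 0], "delta_rot": [0, 0, 0]},
    {"dp": [1.77, 10.05, 1], "delta_rot": [0, 0, 0]},
    {"dp": [1.77, 10.05, 2], "delta_rot": [0, 0, 0]},
    {"dp": [1.77, 10.05, 2], "delta_rot": [0, 0, 0]},
    {"dp": [1.77, 10.05, 2], "delta_rot": [0, 0, 0]},
  ],
)

```text
clock: 11.62
tcp_pos: [0.6449, -0.2195, 0.1221]
tcp_rot: [1.0, -0.0, 0.0, 0.0]
contact_force: [-0.3, -0.4, 0.0]
opening: 0.0344
gripper_force: 12.0
```

```bash
python3 - <<'E'
from h import *
s=env.state();print(s['tcp_pos'],s['opening'],go([.645,-.2206,.0745],0))
E
```

```text
[ 0.64486078 -0.21948701  0.12214042] 0.03442198017552204 ([0.0, 0.04, 1.91], np.float64(-0.0))
```

Request:
servo_tool(
  increments=[
    {"dp": [0, 0.04, 0.6], "delta_rot": [0, 0, 0]},
    {"dp": [0, 0.04, 1.1], "delta_rot": [0, 0, 0]},
    {"dp": [0, 0.04, 1.5], "delta_rot": [0, 0, 0]},
    {"dp": [0, 0.04, 1.75], "delta_rot": [0, 0, 0]},
    {"dp": [0, 0.04, 1.9], "delta_rot": [0, 0, 0]},
    {"dp": [0, 0.04, 1.98], "delta_rot": [0, 0, 0]},
    {"dp": [0, 0.04, 1.98], "delta_rot": [0, 0, 0]},
  ],
)

```text
clock: 12.5
tcp_pos: [0.645, -0.2213, 0.073]
tcp_rot: [1.0, -0.001, 0.001, 0.0]
contact_force: [-2.5, 3.6, 9.1]
opening: 0.0344
gripper_force: 12.0
```

Request:
servo_tool(
  increments=[
    {"dp": [0, 0, 0], "delta_rot": [0, 0, 0]},
    {"dp": [0, 0, 0], "delta_rot": [0, 0, 0]},
    {"dp": [0, 0, 0], "delta_rot": [0, 0, 0]},
    {"dp": [0, 0, -1], "delta_rot": [0, 0, 0]},
    {"dp": [0, 0, -2.5], "delta_rot": [0, 0, 0]},
    {"dp": [0, 0, -4], "delta_rot": [0, 0, 0]},
    {"dp": [-2, -3, -4], "delta_rot": [0, 0, 0]},
    {"dp": [-7, -10, -4], "delta_rot": [0, 0, 0]},
    {"dp": [-7, -13, -4], "delta_rot": [0, 0, 0]},
    {"dp": [-7, -13, -4], "delta_rot": [0, 0, 0]},
    {"dp": [-7, -13, -4], "delta_rot": [0, 0, 0]},
  ],
  hand=0.1,
)

```text
clock: 13.88
tcp_pos: [0.4933, 0.0531, 0.1717]
tcp_rot: [1.0, -0.001, 0.0, -0.0]
contact_force: [1.0, 0.6, -0.5]
opening: 0.051
gripper_force: 0.0
```

```bash
cat > st.py <<'E'
from h import *
import sys
d=look("n")
P0=[(.605,.238),(.593,.317),(.46,.303),(.46,.207)]
for n in d:
    X=cloud(d[n]); print(n)
    for nm,c,r,lo,hi in(("wide",(.663,-.071),.04,.09,.13),("narrow",(.644,-.22),.035,.08,.12)):
        P=pts(X,c,r,lo,hi); 
        if len(P)>3: e=cv2.minEnclosingCircle(np.float32(P[:,:2]*1000)); print(nm,len(P),np.round(e[0],1),round(e[1],1),np.percentile(P[:,2],[5,50,95]).round(4))
    for c in P0: print(*mandrel(X,c))
s=env.state();print(s['clock'],s['tcp_pos'],s['opening'])
E
python3 st.py
```

```text
top
wide 224 [661.5 -72.9] 23.6 [0.0945 0.0984 0.1018]
narrow 134 [ 641.  -221.8] 18.0 [0.0851 0.0885 0.0916]
[604.7 238.7] [ 19. 127.] -0.8
[592.  316.6] [127.  16.] 2.6
[460.6 304. ] [ 19. 129.] -12.6
[457.3 213.5] [32.  5.] 9.4
scene
wide 333 [663.4 -71.4] 25.5 [0.0925 0.1012 0.104 ]
narrow 174 [ 644.5 -221.6] 19.2 [0.0827 0.0909 0.0945]
[606.4 239.1] [ 18. 131.] -1.1
[594.3 317.5] [133.  16.] 1.4
[461.9 303.6] [ 17. 132.] -11.2
[459.3 207.8] [129.  18.] 6.3
13.975 [0.4926103  0.05546311 0.17202026] 0.051510658116745614
```

Both stoppers are seated: tops at about 100 and 90 mm as expected, and level. Now the mandrels, starting with (459,207).

```bash
python3 -c "
from h import *
print(go([.459,.2074,.0035],6.2))"
```

```text
([-1.33, -6.07, 6.75], np.float64(-1.01))
```

Request:
servo_tool(
  increments=[
    {"dp": [-1.33, -6.05, 2], "delta_rot": [0, 0, -1]},
    {"dp": [-1.33, -6.05, 2], "delta_rot": [0, 0, -1]},
    {"dp": [-1.33, -6.05, 3], "delta_rot": [0, 0, -1]},
    {"dp": [-1.33, -6.05, 4], "delta_rot": [0, 0, -1]},
    {"dp": [-1.33, -6.05, 5], "delta_rot": [0, 0, -1]},
    {"dp": [-1.33, -6.05, 6], "delta_rot": [0, 0, -1]},
    {"dp": [-1.33, -6.05, 6.5], "delta_rot": [0, 0, -1]},
    {"dp": [-1.33, -6.05, 6.7], "delta_rot": [0, 0, -1]},
    {"dp": [-1.33, -6.05, 6.7], "delta_rot": [0, 0, -1]},
  ],
)

```text
clock: 15.1
tcp_pos: [0.4618, 0.2029, 0.0046]
tcp_rot: [0.999, 0.052, 0.0, -0.0]
contact_force: [-0.2, 0.2, 0.5]
opening: 0.0515
gripper_force: 0.0
```

Request:
servo_tool(
  increments=[
    {"dp": [0, 0, 0], "delta_rot": [0, 0, 0]},
    {"dp": [0, 0, 0], "delta_rot": [0, 0, 0]},
    {"dp": [0, 0, 0], "delta_rot": [0, 0, 0]},
    {"dp": [0, 0, 0], "delta_rot": [0, 0, 0]},
    {"dp": [0, 0, 0], "delta_rot": [0, 0, 0]},
    {"dp": [0, 0, 0], "delta_rot": [0, 0, 0]},
  ],
  hand=-0.8,
  grip_force=20,
)

```text
clock: 15.85
tcp_pos: [0.4616, 0.203, 0.0043]
tcp_rot: [0.999, 0.052, 0.0, -0.0]
contact_force: [-1.1, 0.9, 3.3]
opening: 0.0176
gripper_force: 20.0
```

```bash
python3 -c "
from h import *
s=env.state();print(s['tcp_pos'],s['opening'],go([.4793,-.0792,.103],-2.8))"
```

```text
[0.46156213 0.20301406 0.00432072] 0.017594336796732064 ([-0.46, 11.3, -3.95], np.float64(1.45))
```

Request:
servo_tool(
  increments=[
    {"dp": [0, 0, -1], "delta_rot": [0, 0, 0]},
    {"dp": [0, 0, -3], "delta_rot": [0, 0, 0]},
    {"dp": [-0.1, 2, -4], "delta_rot": [0, 0, 0.5]},
    {"dp": [-0.38, 11.3, -4], "delta_rot": [0, 0, 1.45]},
    {"dp": [-0.38, 11.3, -4], "delta_rot": [0, 0, 1.45]},
    {"dp": [-0.38, 11.3, -4], "delta_rot": [0, 0, 1.45]},
    {"dp": [-0.38, 11.3, -4], "delta_rot": [0, 0, 1.45]},
    {"dp": [-0.38, 11.3, -4], "delta_rot": [0, 0, 1.45]},
    {"dp": [-0.38, 11.3, -4], "delta_rot": [0, 0, 1.45]},
    {"dp": [-0.38, 11.3, -4], "delta_rot": [0, 0, 1.45]},
    {"dp": [-0.38, 11.3, -4], "delta_rot": [0, 0, 1.45]},
  ],
)

```text
clock: 17.23
tcp_pos: [0.4812, -0.0782, 0.1041]
tcp_rot: [1.0, -0.024, 0.0, -0.0]
contact_force: [-1.1, 0.0, -0.8]
opening: 0.0178
gripper_force: 20.0
```

```bash
python3 - <<'E'
from h import *
d=look("3")
im=d["scene"]["image"][120:240,200:400,::-1]; cv2.imwrite("pics/p2.png",cv2.resize(im,None,fx=3.5,fy=3.5,interpolation=cv2.INTER_CUBIC))
s=env.state();print(s['tcp_pos'],s['dq'].round(3),s['opening'],go([.4814,-.0793,.0315],-2.8))
E
```

```text
[ 0.48116394 -0.07845711  0.10411981] [-0.005 -0.    -0.002 -0.001 -0.    -0.001] 0.018156412303295656 ([0.01, 0.03, 2.9], np.float64(0.01))
```

View pics/p2.png

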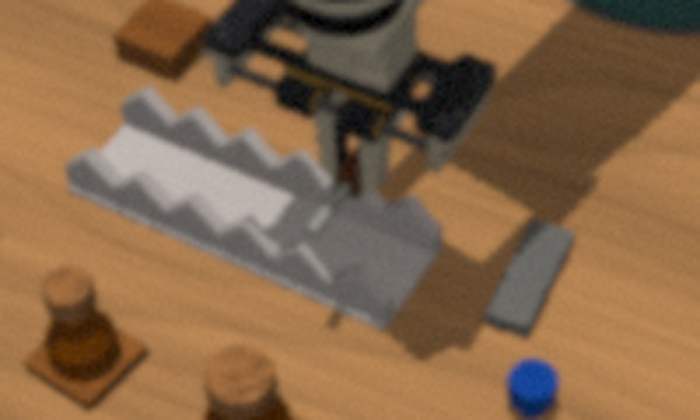

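The mandrel is held at (345,170) above the rack's right-hand part, and both jars are corked. I'll lower it.

Request:
servo_tool(
  increments=[
    {"dp": [0, 0.03, 1.2], "delta_rot": [0, 0, 0]},
    {"dp": [0, 0.03, 2], "delta_rot": [0, 0, 0]},
    {"dp": [0, 0.03, 2.5], "delta_rot": [0, 0, 0]},
    {"dp": [0, 0.03, 2.8], "delta_rot": [0, 0, 0]},
    {"dp": [0, 0.03, 2.92], "delta_rot": [0, 0, 0]},
    {"dp": [0, 0.03, 2.92], "delta_rot": [0, 0, 0]},
    {"dp": [0, 0.03, 2.92], "delta_rot": [0, 0, 0]},
  ],
)

```text
clock: 18.2
tcp_pos: [0.4813, -0.0798, 0.0316]
tcp_rot: [1.0, -0.024, 0.0, 0.0]
contact_force: [0.7, -0.4, 0.0]
opening: 0.0179
gripper_force: 20.0
```

Request:
servo_tool(
  increments=[
    {"dp": [0, 0, 0.05], "delta_rot": [0, 0, 0]},
    {"dp": [0, 0, 0.05], "delta_rot": [0, 0, 0]},
    {"dp": [0, 0, 0.05], "delta_rot": [0, 0, 0]},
  ],
)

```text
clock: 18.58
tcp_pos: [0.4815, -0.0802, 0.0307]
tcp_rot: [1.0, -0.024, 0.001, 0.0]
contact_force: [-2.2, -2.5, 5.4]
opening: 0.0177
gripper_force: 20.0
```

Request:
servo_tool(
  increments=[
    {"dp": [0, 0, 0], "delta_rot": [0, 0, 0]},
    {"dp": [0, 0, 0], "delta_rot": [0, 0, 0]},
    {"dp": [0, 0, 0], "delta_rot": [0, 0, 0]},
    {"dp": [0, 0, -1], "delta_rot": [0, 0, 0]},
    {"dp": [0, 0, -3], "delta_rot": [0, 0, 0]},
    {"dp": [0, -6, -4.5], "delta_rot": [0, 0, 0]},
    {"dp": [0, -8, -4.5], "delta_rot": [0, 0, 0]},
    {"dp": [0, -8, -4.5], "delta_rot": [0, 0, 0]},
    {"dp": [0, -8, -4.5], "delta_rot": [0, 0, 0]},
    {"dp": [0, -8, -4.5], "delta_rot": [0, 0, 0]},
    {"dp": [0, -8, -4.5], "delta_rot": [0, 0, 0]},
  ],
  hand=-0.35,
)

```text
clock: 19.95
tcp_pos: [0.4907, 0.1188, 0.142]
tcp_rot: [1.0, -0.025, -0.0, 0.0]
contact_force: [-0.8, -0.6, 0.6]
opening: 0.0303
gripper_force: 0.0
```

```bash
cat >> st.py <<'E'
# racked: steel shaft points above the notch between the rails / beyond
for n in d:
    X=cloud(d[n])
    for k in (96,48,0,-48,-96):
        a=np.radians(-2.77); R2=np.array([[np.cos(a),np.sin(a)],[-np.sin(a),np.cos(a)]])
        P=X.reshape(-1,3); L=(P[:,:2]-[.4747,-.1751])@R2.T
        m=(abs(L[:,0])<.075)&(abs(L[:,1]-k/1000)<.013)&(P[:,2]>.03)&(P[:,2]<.06)&((abs(L[:,0])<.028)|(abs(L[:,0])>.05))
        g=m&(abs(L[:,0])<.028)&(P[:,2]>.0405)
        if m.sum()>8: print(n,"slot",k,m.sum(),"x range",L[m,0].min().round(4),L[m,0].max().round(4),"grip x",L[g,0].mean().round(4) if g.any() else None,"y",L[m,1].mean().round(4),"z ends",[np.median(P[m&(L[:,0]*e>.048),2]).round(4) for e in(-1,1)])
E
python3 st.py; python3 -c "
from h import *
s=env.state();print(s['dq'].round(3),go([.4613,.3037,.004],-11.8))"
```

```text
top
wide 223 [661.3 -72.9] 23.6 [0.095  0.0986 0.1014]
narrow 136 [ 640.6 -221.8] 18.3 [0.0835 0.0886 0.0917]
[659. 237.] [18.  7.] 0.1
[648.6 319.5] [ 9. 13.] 4.6
[437.8 311.2] [12. 81.] -5.2
[437.8 311.2] [12. 81.] -5.2
scene
wide 328 [665.1 -72.5] 25.2 [0.0936 0.1011 0.1044]
narrow 170 [ 645.2 -221.7] 18.8 [0.0827 0.0911 0.0946]
[606.9 239.1] [ 18. 131.] -0.9
[594.6 317.5] [133.  16.] 1.3
[461.1 303.7] [ 18. 131.] -11.4
[438.2 202.7] [0. 0.] -55.8
20.05 [0.49080493 0.11873779 0.14204188] 0.030210362799247614
top slot 96 144 x range -0.0632 0.0655 grip x -0.0017 y 0.0943 z ends [np.float64(0.0378), np.float64(0.0391)]
scene slot 96 168 x range -0.065 0.067 grip x 0.0008 y 0.0959 z ends [np.float64(0.0398), np.float64(0.0406)]
[ 0.001 -0.001 -0.002  0.002  0.001  0.004] ([-1.55, -7.33, 5.52], np.float64(1.49))
```

Request:
servo_tool(
  increments=[
    {"dp": [-1.55, -7.33, 1], "delta_rot": [0, 0, 1.5]},
    {"dp": [-1.55, -7.33, 1], "delta_rot": [0, 0, 1.5]},
    {"dp": [-1.55, -7.33, 1], "delta_rot": [0, 0, 1.5]},
    {"dp": [-1.55, -7.33, 1.5], "delta_rot": [0, 0, 1.5]},
    {"dp": [-1.55, -7.33, 2.5], "delta_rot": [0, 0, 1.5]},
    {"dp": [-1.55, -7.33, 4], "delta_rot": [0, 0, 1.5]},
    {"dp": [-1.55, -7.33, 5], "delta_rot": [0, 0, 1.5]},
    {"dp": [-1.55, -7.33, 5.5], "delta_rot": [0, 0, 1.5]},
    {"dp": [-1.55, -7.33, 5.5], "delta_rot": [0, 0, 1.5]},
    {"dp": [-1.55, -7.33, 5.5], "delta_rot": [0, 0, 1.5]},
  ],
  hand=0.1,
)

```text
clock: 21.3
tcp_pos: [0.4617, 0.3048, 0.006]
tcp_rot: [0.995, -0.103, 0.001, -0.0]
contact_force: [0.3, 0.6, 0.7]
opening: 0.0514
gripper_force: 0.0
```

Request:
servo_tool(
  increments=[
    {"dp": [0, 0, 0], "delta_rot": [0, 0, 0]},
    {"dp": [0, 0, 0], "delta_rot": [0, 0, 0]},
    {"dp": [0, 0, 0], "delta_rot": [0, 0, 0]},
    {"dp": [0, 0, 0], "delta_rot": [0, 0, 0]},
    {"dp": [0, 0, 0], "delta_rot": [0, 0, 0]},
    {"dp": [0, 0, 0], "delta_rot": [0, 0, 0]},
  ],
  hand=-0.8,
)

```text
clock: 22.05
tcp_pos: [0.461, 0.3049, 0.005]
tcp_rot: [0.995, -0.103, 0.0, -0.0]
contact_force: [-0.6, -0.8, 2.1]
opening: 0.018
gripper_force: 20.0
```

```bash
python3 -c "
from h import *
s=env.state();print(s['tcp_pos'],s['opening'],go([.4770,-.1272,.104],-2.8))"
```

```text
[0.46102194 0.30492702 0.00495938] 0.018005647616381903 ([4.16, 16.79, -3.96], np.float64(-1.5))
```

Request:
servo_tool(
  increments=[
    {"dp": [0, 0, -1], "delta_rot": [0, 0, 0]},
    {"dp": [0, 0, -3], "delta_rot": [0, 0, 0]},
    {"dp": [0.5, 2, -4], "delta_rot": [0, 0, 0]},
    {"dp": [4.15, 16.8, -4], "delta_rot": [0, 0, -1.5]},
    {"dp": [4.15, 16.8, -4], "delta_rot": [0, 0, -1.5]},
    {"dp": [4.15, 16.8, -4], "delta_rot": [0, 0, -1.5]},
    {"dp": [4.15, 16.8, -4], "delta_rot": [0, 0, -1.5]},
    {"dp": [4.15, 16.8, -4], "delta_rot": [0, 0, -1.5]},
    {"dp": [4.15, 16.8, -4], "delta_rot": [0, 0, -1.5]},
    {"dp": [4.15, 16.8, -4], "delta_rot": [0, 0, -1.5]},
    {"dp": [4.15, 16.8, -4], "delta_rot": [0, 0, -1.5]},
    {"dp": [4.15, 16.8, -4], "delta_rot": [0, 0, -1.5]},
  ],
)

```text
clock: 23.55
tcp_pos: [0.4768, -0.1263, 0.1048]
tcp_rot: [1.0, -0.024, -0.0, -0.0]
contact_force: [0.1, 0.0, -0.7]
opening: 0.0178
gripper_force: 20.0
```

Request:
servo_tool(
  increments=[
    {"dp": [0, 0, 0], "delta_rot": [0, 0, 0]},
    {"dp": [0, 0, 0], "delta_rot": [0, 0, 0]},
    {"dp": [0, 0, 0], "delta_rot": [0, 0, 0]},
  ],
)

```text
clock: 23.92
tcp_pos: [0.4769, -0.1271, 0.1049]
tcp_rot: [1.0, -0.024, 0.0, 0.0]
contact_force: [-0.5, -0.7, -0.3]
opening: 0.0178
gripper_force: 20.0
```

```bash
python3 -c "
from h import *
s=env.state();print(s['tcp_pos'],s['opening'],go([.4765,-.1272,.031],-2.8))"
```

```text
[ 0.47686341 -0.12709811  0.10491267] 0.01780361144947003 ([-0.01, 0.0, 2.96], np.float64(0.01))
```

Request:
servo_tool(
  increments=[
    {"dp": [0, 0, 1.2], "delta_rot": [0, 0, 0]},
    {"dp": [0, 0, 2], "delta_rot": [0, 0, 0]},
    {"dp": [0, 0, 2.5], "delta_rot": [0, 0, 0]},
    {"dp": [0, 0, 2.8], "delta_rot": [0, 0, 0]},
    {"dp": [0, 0, 2.92], "delta_rot": [0, 0, 0]},
    {"dp": [0, 0, 2.97], "delta_rot": [0, 0, 0]},
    {"dp": [0, 0, 2.97], "delta_rot": [0, 0, 0]},
  ],
)

```text
clock: 24.8
tcp_pos: [0.4772, -0.1279, 0.0314]
tcp_rot: [1.0, -0.024, 0.001, 0.0]
contact_force: [-1.4, -3.3, 3.6]
opening: 0.0181
gripper_force: 20.0
```

Request:
servo_tool(
  increments=[
    {"dp": [0, 0, 0], "delta_rot": [0, 0, 0]},
    {"dp": [0, 0, 0], "delta_rot": [0, 0, 0]},
    {"dp": [0, 0, 0], "delta_rot": [0, 0, 0]},
    {"dp": [0, 0, -1], "delta_rot": [0, 0, 0]},
    {"dp": [0, 0, -3], "delta_rot": [0, 0, 0]},
    {"dp": [0, -6, -4.5], "delta_rot": [0, 0, 0]},
    {"dp": [2, -10, -4.5], "delta_rot": [0, 0, 0]},
    {"dp": [2, -10, -4.5], "delta_rot": [0, 0, 0]},
    {"dp": [2, -10, -4.5], "delta_rot": [0, 0, 0]},
    {"dp": [2, -10, -4.5], "delta_rot": [0, 0, 0]},
    {"dp": [2, -10, -4.5], "delta_rot": [0, 0, 0]},
    {"dp": [2, -10, -4.5], "delta_rot": [0, 0, 0]},
  ],
  hand=-0.35,
)

```text
clock: 26.3
tcp_pos: [0.5386, 0.1187, 0.1428]
tcp_rot: [1.0, -0.025, -0.0, 0.0]
contact_force: [-0.6, 0.2, -0.0]
opening: 0.0302
gripper_force: 0.0
```

```bash
python3 st.py; python3 -c "
from h import *
s=env.state();print(s['dq'].round(3),go([.6055,.2390,.004],-1))"
```

```text
top
wide 224 [660.9 -72.9] 23.7 [0.0949 0.0983 0.1015]
narrow 135 [ 641.3 -221.7] 17.9 [0.0836 0.0885 0.0915]
[562.  236.2] [0. 0.] 62.5
[566.8 318. ] [77. 11.] 6.5
[566.8 318. ] [77. 11.] 6.5
[545.6 236.8] [8. 3.] 4.3
scene
wide 324 [663.8 -72.9] 25.3 [0.093  0.1011 0.104 ]
narrow 171 [ 644.5 -222.3] 19.5 [0.0821 0.0911 0.0941]
[607.4 239. ] [ 18. 131.] -0.9
[594.9 317.5] [133.  16.] 1.3
[468.  345.5] [0. 0.] 38.3
[463.  208.6] [0. 0.] 19.3
26.4 [0.53871334 0.11861343 0.14307361] 0.030033644268010553
top slot 96 147 x range -0.063 0.0656 grip x -0.0002 y 0.0944 z ends [np.float64(0.0389), np.float64(0.0395)]
top slot 48 151 x range -0.0633 0.0646 grip x 0.0006 y 0.0465 z ends [np.float64(0.0387), np.float64(0.0392)]
scene slot 96 170 x range -0.0644 0.0658 grip x 0.0006 y 0.0961 z ends [np.float64(0.0398), np.float64(0.0395)]
scene slot 48 169 x range -0.0643 0.0657 grip x 0.0016 y 0.048 z ends [np.float64(0.0398), np.float64(0.0395)]
[ 0.001  0.001 -0.002 -0.    -0.003  0.003] ([2.43, -4.94, 5.56], np.float64(-0.31))
```

Request:
servo_tool(
  increments=[
    {"dp": [2.43, -4.94, 1], "delta_rot": [0, 0, -0.3]},
    {"dp": [2.43, -4.94, 1], "delta_rot": [0, 0, -0.3]},
    {"dp": [2.43, -4.94, 1.2], "delta_rot": [0, 0, -0.3]},
    {"dp": [2.43, -4.94, 2.5], "delta_rot": [0, 0, -0.3]},
    {"dp": [2.43, -4.94, 4], "delta_rot": [0, 0, -0.3]},
    {"dp": [2.43, -4.94, 5], "delta_rot": [0, 0, -0.3]},
    {"dp": [2.43, -4.94, 5.5], "delta_rot": [0, 0, -0.3]},
    {"dp": [2.43, -4.94, 5.54], "delta_rot": [0, 0, -0.3]},
    {"dp": [2.43, -4.94, 5.54], "delta_rot": [0, 0, -0.3]},
  ],
  hand=0.1,
)

```text
clock: 27.52
tcp_pos: [0.6061, 0.2401, 0.0059]
tcp_rot: [1.0, -0.009, 0.001, -0.0]
contact_force: [0.3, 0.4, 0.0]
opening: 0.051
gripper_force: 0.0
```

Request:
servo_tool(
  increments=[
    {"dp": [0, 0, 0], "delta_rot": [0, 0, 0]},
    {"dp": [0, 0, 0], "delta_rot": [0, 0, 0]},
    {"dp": [0, 0, 0], "delta_rot": [0, 0, 0]},
    {"dp": [0, 0, 0], "delta_rot": [0, 0, 0]},
    {"dp": [0, 0, 0], "delta_rot": [0, 0, 0]},
    {"dp": [0, 0, 0], "delta_rot": [0, 0, 0]},
  ],
  hand=-0.8,
)

```text
clock: 28.28
tcp_pos: [0.6056, 0.2402, 0.0047]
tcp_rot: [1.0, -0.009, 0.0, -0.0]
contact_force: [-0.7, -0.9, 2.1]
opening: 0.0179
gripper_force: 20.0
```

```bash
python3 -c "
from h import *
s=env.state();print(s['tcp_pos'],s['opening'],go([.4747,-.1751,.104],-2.8))"
```

```text
[0.60558872 0.24022007 0.00472712] 0.0178617957006685 ([-4.95, 16.7, -3.97], np.float64(0.3))
```

Request:
servo_tool(
  increments=[
    {"dp": [0, 0, -1], "delta_rot": [0, 0, 0]},
    {"dp": [0, 0, -3], "delta_rot": [0, 0, 0]},
    {"dp": [-1, 2, -4], "delta_rot": [0, 0, 0]},
    {"dp": [-4.95, 16.7, -4], "delta_rot": [0, 0, 0.3]},
    {"dp": [-4.95, 16.7, -4], "delta_rot": [0, 0, 0.3]},
    {"dp": [-4.95, 16.7, -4], "delta_rot": [0, 0, 0.3]},
    {"dp": [-4.95, 16.7, -4], "delta_rot": [0, 0, 0.3]},
    {"dp": [-4.95, 16.7, -4], "delta_rot": [0, 0, 0.3]},
    {"dp": [-4.95, 16.7, -4], "delta_rot": [0, 0, 0.3]},
    {"dp": [-4.95, 16.7, -4], "delta_rot": [0, 0, 0.3]},
    {"dp": [-4.95, 16.7, -4], "delta_rot": [0, 0, 0.3]},
    {"dp": [-4.95, 16.7, -4], "delta_rot": [0, 0, 0.3]},
  ],
)

```text
clock: 29.78
tcp_pos: [0.475, -0.174, 0.1045]
tcp_rot: [1.0, -0.024, -0.0, -0.0]
contact_force: [0.6, 0.4, -0.1]
opening: 0.0179
gripper_force: 20.0
```

Request:
servo_tool(
  increments=[
    {"dp": [0, 0, 0], "delta_rot": [0, 0, 0]},
    {"dp": [0, 0, 0], "delta_rot": [0, 0, 0]},
    {"dp": [0, 0, 0], "delta_rot": [0, 0, 0]},
  ],
)

```text
clock: 30.15
tcp_pos: [0.4748, -0.1747, 0.1046]
tcp_rot: [1.0, -0.024, 0.0, -0.0]
contact_force: [-0.2, -0.1, -0.3]
opening: 0.0179
gripper_force: 20.0
```

```bash
python3 -c "
from h import *
s=env.state();print(s['tcp_pos'],s['opening'],go([.4744,-.1751,.0307],-2.8))"
```

```text
[ 0.47479799 -0.17474281  0.10462837] 0.01786077048342117 ([-0.02, 0.02, 2.96], np.float64(0.01))
```

Request:
servo_tool(
  increments=[
    {"dp": [-0.02, 0.02, 1.2], "delta_rot": [0, 0, 0]},
    {"dp": [-0.02, 0.02, 2], "delta_rot": [0, 0, 0]},
    {"dp": [-0.02, 0.02, 2.5], "delta_rot": [0, 0, 0]},
    {"dp": [-0.02, 0.02, 2.8], "delta_rot": [0, 0, 0]},
    {"dp": [-0.02, 0.02, 2.92], "delta_rot": [0, 0, 0]},
    {"dp": [-0.02, 0.02, 2.97], "delta_rot": [0, 0, 0]},
    {"dp": [-0.02, 0.02, 2.97], "delta_rot": [0, 0, 0]},
  ],
)

```text
clock: 31.02
tcp_pos: [0.4745, -0.176, 0.0311]
tcp_rot: [1.0, -0.024, 0.001, 0.0]
contact_force: [-1.4, -3.9, 3.3]
opening: 0.0179
gripper_force: 20.0
```

Request:
servo_tool(
  increments=[
    {"dp": [0, 0, 0], "delta_rot": [0, 0, 0]},
    {"dp": [0, 0, 0], "delta_rot": [0, 0, 0]},
    {"dp": [0, 0, 0], "delta_rot": [0, 0, 0]},
    {"dp": [0, 0, -1], "delta_rot": [0, 0, 0]},
    {"dp": [0, 0, -3], "delta_rot": [0, 0, 0]},
    {"dp": [0, -6, -4.5], "delta_rot": [0, 0, 0]},
    {"dp": [1, -13, -4.5], "delta_rot": [0, 0, 0]},
    {"dp": [1, -13, -4.5], "delta_rot": [0, 0, 0]},
    {"dp": [1, -13, -4.5], "delta_rot": [0, 0, 0]},
    {"dp": [1, -13, -4.5], "delta_rot": [0, 0, 0]},
    {"dp": [1, -13, -4.5], "delta_rot": [0, 0, 0]},
    {"dp": [1, -13, -4.5], "delta_rot": [0, 0, 0]},
  ],
  hand=-0.35,
)

```text
clock: 32.52
tcp_pos: [0.5148, 0.1483, 0.1426]
tcp_rot: [1.0, -0.023, -0.0, 0.0]
contact_force: [0.6, -0.2, -0.1]
opening: 0.0299
gripper_force: 0.0
```

```bash
python3 st.py; python3 -c "
from h import *
s=env.state();print(s['dq'].round(3),go([.5942,.3173,.004],2))"
```

```text
top
wide 223 [660.8 -72.6] 23.6 [0.0941 0.0986 0.1014]
narrow 134 [ 640.8 -222.1] 18.0 [0.0845 0.0886 0.0915]
[709.3 265.5] [19. 34.] -50.7
[628.8 443.8] [ 19. 120.] -79.2
[489.  441.4] [70. 51.] 15.4
[439.   43.7] [100.  35.] 1.7
scene
wide 328 [664.1 -71.2] 25.6 [0.094  0.1011 0.104 ]
narrow 173 [ 645.2 -222.2] 19.4 [0.0827 0.0904 0.0941]
[612.4 246.3] [0. 0.] -10.9
[595.4 316.9] [131.  17.] 1.2
[455.7 295.7] [0. 0.] -52.1
[445.8 208.1] [0. 0.] 7.8
32.625 [0.51476908 0.1468422  0.14260875] 0.03035016244839173
top slot 96 146 x range -0.0632 0.0653 grip x -0.0016 y 0.0943 z ends [np.float64(0.0385), np.float64(0.0378)]
top slot 48 153 x range -0.0635 0.0644 grip x -0.0012 y 0.0465 z ends [np.float64(0.0379), np.float64(0.0385)]
top slot 0 156 x range -0.0637 0.0649 grip x -0.0005 y -0.0015 z ends [np.float64(0.0377), np.float64(0.0373)]
scene slot 96 170 x range -0.0675 0.0677 grip x 0.002 y 0.096 z ends [np.float64(0.0391), np.float64(0.0403)]
scene slot 48 159 x range -0.0642 0.0661 grip x 0.0026 y 0.0479 z ends [np.float64(0.0404), np.float64(0.0398)]
scene slot 0 166 x range -0.0635 0.0665 grip x 0.0002 y 0.0002 z ends [np.float64(0.0402), np.float64(0.039)]
[-0.013 -0.007  0.004  0.001  0.002  0.003] ([2.84, -6.97, 5.54], np.float64(-0.8))
```

Request:
servo_tool(
  increments=[
    {"dp": [2.84, -6.95, 1], "delta_rot": [0, 0, -0.8]},
    {"dp": [2.84, -6.95, 1], "delta_rot": [0, 0, -0.8]},
    {"dp": [2.84, -6.95, 1.2], "delta_rot": [0, 0, -0.8]},
    {"dp": [2.84, -6.95, 2.5], "delta_rot": [0, 0, -0.8]},
    {"dp": [2.84, -6.95, 4], "delta_rot": [0, 0, -0.8]},
    {"dp": [2.84, -6.95, 5], "delta_rot": [0, 0, -0.8]},
    {"dp": [2.84, -6.95, 5.5], "delta_rot": [0, 0, -0.8]},
    {"dp": [2.84, -6.95, 5.54], "delta_rot": [0, 0, -0.8]},
    {"dp": [2.84, -6.95, 5.54], "delta_rot": [0, 0, -0.8]},
  ],
  hand=0.1,
)

```text
clock: 33.75
tcp_pos: [0.5949, 0.3177, 0.0056]
tcp_rot: [1.0, 0.017, 0.001, -0.0]
contact_force: [1.4, 0.3, -0.2]
opening: 0.0511
gripper_force: 0.0
```

Request:
servo_tool(
  increments=[
    {"dp": [0, 0, 0], "delta_rot": [0, 0, 0]},
    {"dp": [0, 0, 0], "delta_rot": [0, 0, 0]},
    {"dp": [0, 0, 0], "delta_rot": [0, 0, 0]},
    {"dp": [0, 0, 0], "delta_rot": [0, 0, 0]},
    {"dp": [0, 0, 0], "delta_rot": [0, 0, 0]},
    {"dp": [0, 0, 0], "delta_rot": [0, 0, 0]},
  ],
  hand=-0.8,
)

```text
clock: 34.5
tcp_pos: [0.5943, 0.318, 0.0045]
tcp_rot: [1.0, 0.018, 0.0, -0.0]
contact_force: [0.0, 0.2, 1.8]
opening: 0.0182
gripper_force: 20.0
```

```bash
python3 -c "
from h import *
s=env.state();print(s['tcp_pos'],s['opening'],go([.4724,-.2230,.104],-2.8))"
```

```text
[0.59427266 0.3179888  0.00448919] 0.01820281256503681 ([-5.63, 21.45, -3.98], np.float64(0.8))
```

Request:
servo_tool(
  increments=[
    {"dp": [0, 0, -1], "delta_rot": [0, 0, 0]},
    {"dp": [0, 0, -3], "delta_rot": [0, 0, 0]},
    {"dp": [-1, 2, -4], "delta_rot": [0, 0, 0]},
    {"dp": [-5.6, 21.4, -4], "delta_rot": [0, 0, 0.8]},
    {"dp": [-5.6, 21.4, -4], "delta_rot": [0, 0, 0.8]},
    {"dp": [-5.6, 21.4, -4], "delta_rot": [0, 0, 0.8]},
    {"dp": [-5.6, 21.4, -4], "delta_rot": [0, 0, 0.8]},
    {"dp": [-5.6, 21.4, -4], "delta_rot": [0, 0, 0.8]},
    {"dp": [-5.6, 21.4, -4], "delta_rot": [0, 0, 0.8]},
    {"dp": [-5.6, 21.4, -4], "delta_rot": [0, 0, 0.8]},
    {"dp": [-5.6, 21.4, -4], "delta_rot": [0, 0, 0.8]},
    {"dp": [-5.6, 21.4, -4], "delta_rot": [0, 0, 0.8]},
  ],
)

```text
clock: 36.0
tcp_pos: [0.472, -0.225, 0.1042]
tcp_rot: [1.0, -0.027, -0.0, 0.0]
contact_force: [1.0, 0.4, -0.5]
opening: 0.018
gripper_force: 20.0
```

Request:
servo_tool(
  increments=[
    {"dp": [0, 0, 0], "delta_rot": [0, 0, 0]},
    {"dp": [0, 0, 0], "delta_rot": [0, 0, 0]},
    {"dp": [0, 0, 0], "delta_rot": [0, 0, 0]},
    {"dp": [0, 0, 0], "delta_rot": [0, 0, 0]},
    {"dp": [0, 0, 0], "delta_rot": [0, 0, 0]},
  ],
)

```text
clock: 36.62
tcp_pos: [0.4733, -0.2214, 0.1044]
tcp_rot: [1.0, -0.024, 0.0, 0.0]
contact_force: [0.7, 0.2, -1.0]
opening: 0.0177
gripper_force: 20.0
```

```bash
python3 -c "
from h import *
s=env.state();print(s['tcp_pos'],s['opening'],go([.4722,-.2230,.0307],-2.8))"
```

```text
[ 0.47325429 -0.22137618  0.10439184] 0.01765523236342703 ([-0.04, 0.07, 2.95], np.float64(0.01))
```

Request:
servo_tool(
  increments=[
    {"dp": [-0.03, 0.06, 1.2], "delta_rot": [0, 0, 0]},
    {"dp": [-0.03, 0.06, 2], "delta_rot": [0, 0, 0]},
    {"dp": [-0.03, 0.06, 2.5], "delta_rot": [0, 0, 0]},
    {"dp": [-0.03, 0.06, 2.8], "delta_rot": [0, 0, 0]},
    {"dp": [-0.03, 0.06, 2.92], "delta_rot": [0, 0, 0]},
    {"dp": [-0.03, 0.06, 2.97], "delta_rot": [0, 0, 0]},
    {"dp": [-0.03, 0.06, 2.97], "delta_rot": [0, 0, 0]},
  ],
)

```text
clock: 37.5
tcp_pos: [0.4727, -0.2237, 0.031]
tcp_rot: [1.0, -0.024, 0.001, 0.001]
contact_force: [-1.5, -4.0, 3.5]
opening: 0.0175
gripper_force: 20.0
```

Request:
servo_tool(
  increments=[
    {"dp": [0, 0, 0], "delta_rot": [0, 0, 0]},
    {"dp": [0, 0, 0], "delta_rot": [0, 0, 0]},
    {"dp": [0, 0, 0], "delta_rot": [0, 0, 0]},
    {"dp": [0, 0, -1], "delta_rot": [0, 0, 0]},
    {"dp": [0, 0, -3], "delta_rot": [0, 0, 0]},
    {"dp": [0, -6, -5.5], "delta_rot": [0, 0, 0]},
    {"dp": [1, -15, -6], "delta_rot": [0, 0, 0]},
    {"dp": [1, -15, -6], "delta_rot": [0, 0, 0]},
    {"dp": [1, -15, -6], "delta_rot": [0, 0, 0]},
    {"dp": [1, -15, -6], "delta_rot": [0, 0, 0]},
    {"dp": [1, -15, -6], "delta_rot": [0, 0, 0]},
    {"dp": [1, -15, -6], "delta_rot": [0, 0, 0]},
  ],
  hand=-0.35,
)

```text
clock: 39.0
tcp_pos: [0.5155, 0.1535, 0.1805]
tcp_rot: [1.0, -0.022, 0.0, -0.0]
contact_force: [0.3, -0.5, 0.5]
opening: 0.0303
gripper_force: 0.0
```

```bash
python3 st.py | grep -v "^\["; python3 - <<'E'
from h import *
s=dict(np.load("topn.npz")); c=dict(np.load("scenen.npz"))
for q in(s,c):
    X=cloud(q)
    P=pts(X,(.46,.44),.06,.08,.12); print("ball",len(P),P.mean(0) if len(P) else 0, cv2.minEnclosingCircle(np.float32(P[:,:2]*1000)) if len(P) else 0)
cv2.imwrite("pics/p3.png",cv2.resize(s["image"][130:300,140:460,::-1],None,fx=2.5,fy=2.5,interpolation=cv2.INTER_CUBIC))
E
```

```text
top
wide 226 [661.1 -72.7] 23.6 [0.0948 0.0983 0.1015]
narrow 134 [ 640.9 -221.6] 18.1 [0.0851 0.0886 0.0915]
scene
wide 325 [664.5 -71.7] 24.9 [0.0939 0.1012 0.1043]
narrow 169 [ 644.4 -221.4] 19.6 [0.084  0.091  0.0942]
39.1 [0.51540685 0.15106554 0.17994813] 0.030036272901673548
top slot 96 148 x range -0.0631 0.0652 grip x -0.0008 y 0.0943 z ends [np.float64(0.0382), np.float64(0.0398)]
top slot 48 152 x range -0.0635 0.0649 grip x -0.0016 y 0.0465 z ends [np.float64(0.0385), np.float64(0.0389)]
top slot 0 155 x range -0.0638 0.065 grip x 0.0003 y -0.0015 z ends [np.float64(0.0375), np.float64(0.038)]
top slot -48 154 x range -0.0639 0.064 grip x 0.0007 y -0.0494 z ends [np.float64(0.0381), np.float64(0.0378)]
scene slot 96 170 x range -0.0654 0.0661 grip x 0.0014 y 0.096 z ends [np.float64(0.0399), np.float64(0.0397)]
scene slot 48 163 x range -0.0638 0.0653 grip x 0.0019 y 0.0478 z ends [np.float64(0.0396), np.float64(0.0396)]
scene slot 0 168 x range -0.0658 0.0667 grip x 0.0024 y 0.0003 z ends [np.float64(0.0402), np.float64(0.0403)]
scene slot -48 159 x range -0.0644 0.0663 grip x 0.001 y -0.0477 z ends [np.float64(0.0392), np.float64(0.0381)]
ball 73 [0.45108965 0.43595844 0.10023962] ((451.3909912109375, 439.0816345214844), 12.466120719909668)
ball 118 [0.45866739 0.43801517 0.09878003] ((456.7561340332031, 438.5494689941406), 13.21439266204834)
```

View pics/p3.png

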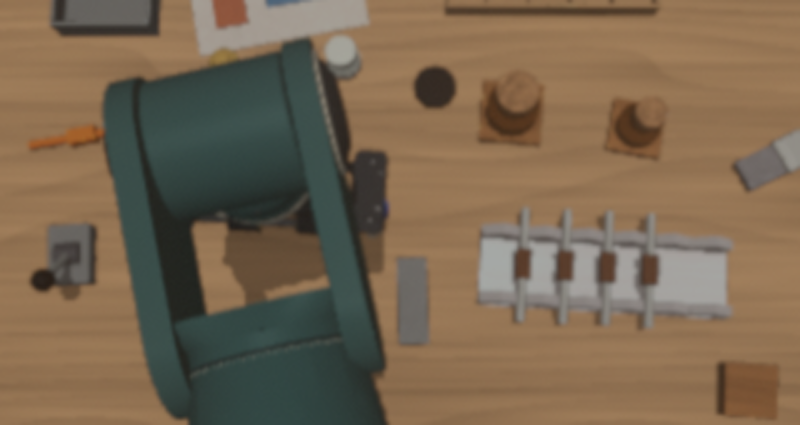

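All four mandrels are racked in adjacent notches and both jars are corked (514,95 and 645,115). The lamp ball at (42,280) is still off. Next I'll shut the fingers and come in behind the ball on its −x side.

```bash
python3 -c "
from h import *
print(go([.405,.439,.08],3.5))"
```

```text
([-4.95, -11.3, 4.0], np.float64(-1.03))
```

Request:
servo_tool(
  increments=[
    {"dp": [-4.95, -11.3, 0], "delta_rot": [0, 0, -1]},
    {"dp": [-4.95, -11.3, 0], "delta_rot": [0, 0, -1]},
    {"dp": [-4.95, -11.3, 0], "delta_rot": [0, 0, -1]},
    {"dp": [-4.95, -11.3, 0], "delta_rot": [0, 0, -1]},
    {"dp": [-4.95, -11.3, 0], "delta_rot": [0, 0, -1]},
    {"dp": [-4.95, -11.3, 0], "delta_rot": [0, 0, -1]},
    {"dp": [-4.95, -11.3, 0], "delta_rot": [0, 0, -1]},
    {"dp": [-4.95, -11.3, 1], "delta_rot": [0, 0, -1]},
    {"dp": [-4.95, -11.3, 3], "delta_rot": [0, 0, -1]},
    {"dp": [-4.95, -11.3, 4], "delta_rot": [0, 0, -1]},
    {"dp": [-4.95, -11.3, 4], "delta_rot": [0, 0, -1]},
    {"dp": [-4.95, -11.3, 4], "delta_rot": [0, 0, -1]},
  ],
  hand=-1,
)

```text
clock: 40.6
tcp_pos: [0.4067, 0.4379, 0.0817]
tcp_rot: [1.0, 0.027, 0.001, -0.001]
contact_force: [-0.4, 0.1, 0.4]
opening: 0.0005
gripper_force: 0.0
```

```bash
python3 - <<'E'
from h import *
print(go([.507,.4445,.08],3.5))
d=look("5")
a=d["scene"]["image"][190:310,420:560,::-1]; cv2.imwrite("pics/p4.png",cv2.resize(a,None,fx=4,fy=4,interpolation=cv2.INTER_CUBIC))
E
```

```text
([4.02, -0.05, 0.07], np.float64(-0.06))
```

View pics/p4.png

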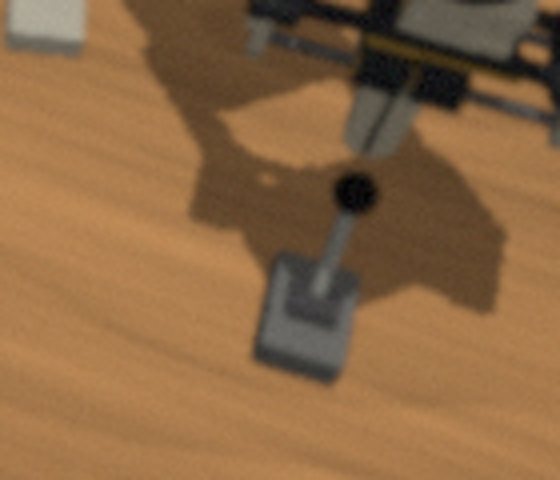

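The shut fingers are at (380,130), behind the ball at (355,192). Pushing along +x.

Request:
servo_tool(
  increments=[
    {"dp": [0.6, 0, 0], "delta_rot": [0, 0, 0]},
    {"dp": [1.1, 0, 0], "delta_rot": [0, 0, 0]},
    {"dp": [1.5, 0, 0], "delta_rot": [0, 0, 0]},
    {"dp": [1.9, 0, 0], "delta_rot": [0, 0, 0]},
    {"dp": [2.3, 0, 0], "delta_rot": [0, 0, 0]},
    {"dp": [2.7, 0, 0], "delta_rot": [0, 0, 0]},
    {"dp": [3.1, 0, 0], "delta_rot": [0, 0, 0]},
    {"dp": [3.5, 0, 0], "delta_rot": [0, 0, 0]},
    {"dp": [3.8, 0, 0], "delta_rot": [0, 0, 0]},
    {"dp": [3.95, 0, 0], "delta_rot": [0, 0, 0]},
    {"dp": [3.95, 0, 0], "delta_rot": [0, 0, 0]},
  ],
)

```text
clock: 42.08
tcp_pos: [0.5044, 0.444, 0.0801]
tcp_rot: [1.0, 0.028, 0.0, -0.0]
contact_force: [0.5, -0.1, -0.8]
opening: 0.0008
gripper_force: 0.0
```

Request:
servo_tool(
  increments=[
    {"dp": [0.05, 0, 0], "delta_rot": [0, 0, 0]},
    {"dp": [0.1, 0, 0], "delta_rot": [0, 0, 0]},
  ],
)

```text
clock: 42.32
tcp_pos: [0.5062, 0.4441, 0.0801]
tcp_rot: [1.0, 0.028, -0.0, 0.0]
contact_force: [-8.0, -1.0, 1.3]
opening: 0.0009
gripper_force: 4.0
```

Request:
servo_tool(
  increments=[
    {"dp": [0.03, 0, 0], "delta_rot": [0, 0, 0]},
    {"dp": [0.04, 0, 0], "delta_rot": [0, 0, 0]},
    {"dp": [0.04, 0, 0], "delta_rot": [0, 0, 0]},
  ],
)

```text
clock: 42.7
tcp_pos: [0.5064, 0.4441, 0.08]
tcp_rot: [1.0, 0.028, -0.001, 0.0]
contact_force: [-12.1, -1.7, 3.1]
opening: 0.0006
gripper_force: 5.8
```

Request:
servo_tool(
  increments=[
    {"dp": [-0.8, 0, 0], "delta_rot": [0, 0, 0]},
    {"dp": [-2, 0, -1], "delta_rot": [0, 0, 0]},
    {"dp": [-3, 0, -4], "delta_rot": [0, 0, 0]},
    {"dp": [-3, 0, -5], "delta_rot": [0, 0, 0]},
    {"dp": [-3, 4, -5], "delta_rot": [0, 0, 0]},
    {"dp": [-3, 4, -5], "delta_rot": [0, 0, 0]},
    {"dp": [-3, 4, -5], "delta_rot": [0, 0, 0]},
    {"dp": [-3, 4, -5], "delta_rot": [0, 0, 0]},
  ],
)

```text
clock: 43.7
tcp_pos: [0.4381, 0.3404, 0.2053]
tcp_rot: [1.0, 0.028, 0.0, -0.0]
contact_force: [0.5, 0.5, -0.8]
opening: 0.0007
gripper_force: 0.0
```

```bash
python3 st.py | grep -v "^\["; python3 - <<'E'
from h import *
for n in("top","scene"):
    q=dict(np.load(n+"n.npz")); X=cloud(q)
    P=pts(X,(.52,.442),.045,.08,.115); print("ball",len(P),P.mean(0),cv2.minEnclosingCircle(np.float32(P[:,:2]*1000)))
cv2.imwrite("pics/p5.png",cv2.resize(q["image"][100:340,120:560,::-1],None,fx=1.8,fy=1.8,interpolation=cv2.INTER_CUBIC))
E
```

```text
top
wide 224 [661.3 -72.7] 23.7 [0.0948 0.0986 0.1019]
narrow 138 [ 640.9 -221.7] 18.3 [0.0845 0.0884 0.0914]
scene
wide 327 [664.2 -71.3] 25.4 [0.0937 0.101  0.1038]
narrow 171 [ 644.1 -222.4] 19.7 [0.0834 0.0906 0.0935]
43.8 [0.43809975 0.34085452 0.20496439] 0.0006158143143996969
top slot 96 148 x range -0.0631 0.0654 grip x -0.0008 y 0.0942 z ends [np.float64(0.0383), np.float64(0.0378)]
top slot 48 153 x range -0.0633 0.0648 grip x -0.0012 y 0.0465 z ends [np.float64(0.0381), np.float64(0.0385)]
top slot 0 155 x range -0.0637 0.0652 grip x 0.0002 y -0.0015 z ends [np.float64(0.0374), np.float64(0.0373)]
top slot -48 154 x range -0.0639 0.0649 grip x -0.0 y -0.0495 z ends [np.float64(0.0379), np.float64(0.0381)]
scene slot 96 166 x range -0.0657 0.0663 grip x 0.0012 y 0.0959 z ends [np.float64(0.0393), np.float64(0.0389)]
scene slot 48 165 x range -0.065 0.0662 grip x 0.0015 y 0.048 z ends [np.float64(0.0399), np.float64(0.0398)]
scene slot 0 166 x range -0.0636 0.0656 grip x 0.0015 y 0.0003 z ends [np.float64(0.0401), np.float64(0.039)]
scene slot -48 167 x range -0.0626 0.0675 grip x 0.0013 y -0.0476 z ends [np.float64(0.0407), np.float64(0.0393)]
ball 0 [nan nan nan] ((0.0, 0.0), 0.0)
ball 113 [0.53289536 0.44309942 0.09955634] ((530.1567993164062, 443.5173645019531), 12.658130645751953)<stdin>:4: RuntimeWarning: Mean of empty slice.
  ret = um.true_divide(
```

View pics/p5.png

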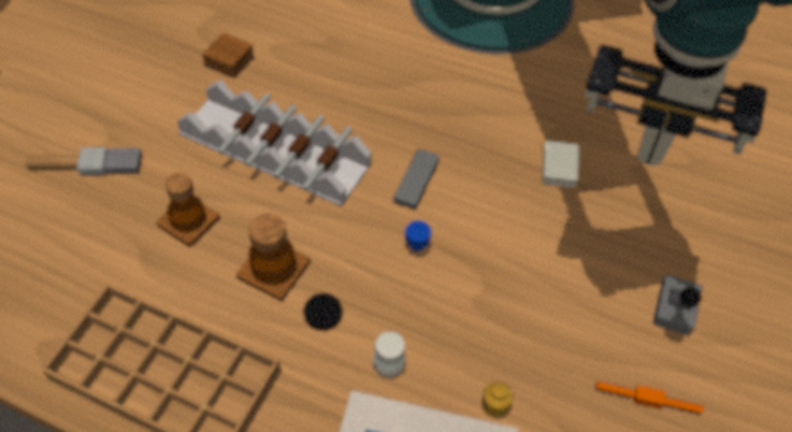

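The final view shows both jars corked at (180,185) and (268,230), four mandrels racked around (285,140), and the bench clear of other mandrels. The lever is over to +x at (690,297), against its stop. Handing in.

```bash
python3 -c "
from cell import env
print(env.finish_job())"
```

```text
the job is handed in; nothing more can be done
None
```

I handed the job in at about 44 s: both jars are corked flat on the rim, all four mandrels on the bench are racked level and centred, and the lamp switch was pushed to its on stop last; the hand-in returned no verdict.

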